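# Seat a grooved stone blank on a hidden key and clamp it

## Task

Take the stone rosette blank by its raised block, lower it onto the green carving fixture and feel along the slot until its groove drops over the steel key and it sits fully down, square to the plate and centred front to back. Only then swing the hinged clamp down flat onto the slab and let go. Set the stone down rather than dropping it, and leave the rasp, the sanding block and the mallet where they are.

Things in the scene. Friction and masses are not known exactly. Their poses are not given: they have to be found in the camera images.
- stone_center (a point): Centre (half-way up) of the loose stone rosette blank, 0.6 to 0.84 kg. Pale slab 60 (x) by 160 (y) by 24 mm high; mid-top a pinkish raised block 40 (x) by 46 (y) by 32 mm high, with petals on top, to grip it by; 56 mm high in all. The point is 28 mm above the underside. z is up; a half turn about z makes no difference. It starts flat on the bench.
- stone: The same stone blank; origin at the centre of its underside, same axes. Across the underside, at mid-length (y = 0), a straight groove 13 mm wide in y and 11 mm deep runs right through along x; it fits over the fixture's key.
- fixture: Green fixture fixed to the bench, origin under the seat point, same axes. On its plate stands a steel key: a rib 50 mm long in x, 9 mm wide in y (7 mm at its top), 9 mm high, centred in x. It is fixed in a run but stands anywhere up to 16 mm either way of the centre along y, unmeasured: find it by touch. A stone resting on top of the key is 9 mm too high.
- seat (a point): Centre of the seat, on the top of the 14 mm thick plate, which spans x -50 to +90, y -103 to +103 mm about it. x points to the hinge side, y along the plate (and its slot), z up. Stone fully down: stone_center is 28 mm above this. The clamp's two hinge lugs stand at x +56 to +80, y +43 to +52 and +72 to +81 mm, 44 mm high; else the plate bears only the key.
- clamp (a joint): Angle of the clamp arm (rad): 0 = level, its rubber pad just on the slab of a fully seated stone; grows as it opens; about 1.57 = upright. It starts open (1.55 to 1.75) and a stiff hinge (0.25 N m) holds it wherever it is left; about 3 to 5 N on the grip swings it.
- clamp_hinge (a point): Middle of the clamp's hinge axis (parallel to y of seat; same axes), 68 mm in x, 62 mm in y, 32 mm in z from seat. The closed arm runs from here 151 mm to -x: a steel bar 16 mm wide (y), 12 mm thick, the last 47 mm a red grip 18 mm in diameter. Opening lifts the grip end. Closed fingers can push it shut on its back, along the arc about this axis.
- clamp_grip (a point): Middle of the clamp's red grip, 127 mm from the hinge axis, on the arm's centre line.
- rasp_mid (a point): Rasp with wooden handle and dark steel blade, 245 mm long, lying flat behind the work; leave alone. Point near its middle.
- sandblock_mid (a point): Sanding block, a slate piece on a pale slab, 50 by 85 by 38 mm; leave alone. Its centre.
- mallet_mid (a point): Wooden mallet lying flat: head 60 by 100 by 56 mm high, handle 180 mm long and 24 mm thick towards its -x; leave alone. Centre of its head.
Mind the look-alikes: they are no part of the job. What is shaped like the stone but orange or yellow is not meant.

How it is judged:
On the way, in this order (a step that is already met when the one before it is completed fails the run):
1. the stone sits fully down over the key, square and level, with the clamp still open (z of stone_center in the frame of seat between 0.024 and 0.031 m and x of stone_center in the frame of seat between -0.015 and 0.015 m and y of stone_center in the frame of seat between -0.025 and 0.025 m and angle between stone_center's own z axis and vertical below 0.05 rad and angle between the y axis of stone_center and the y axis of seat, either way round below 0.15 rad and value of joint clamp above 1 rad), for 0.3 s.
2. the clamp is closed on the fully seated stone (z of stone_center in the frame of seat between 0.024 and 0.031 m and x of stone_center in the frame of seat between -0.015 and 0.015 m and y of stone_center in the frame of seat between -0.025 and 0.025 m and angle between stone_center's own z axis and vertical below 0.05 rad and angle between the y axis of stone_center and the y axis of seat, either way round below 0.15 rad and value of joint clamp below 0.05 rad), for 0.2 s.
At the end, for the whole second after the job is handed in: The stone is down over the key (stone_center less than 31 mm above seat; 28 when home), within 15 mm of the seat's centre front to back and 25 mm along the plate, tilted less than 0.05 rad and square within 0.15 rad, at rest, with the clamp closed (below 0.05 rad) (all of step 2 and linear speed of stone below 0.02 m/s); the robot touches nothing.
It fails at once if the clamp is swung down (below 1.0 rad) while the stone is not fully seated (value of joint clamp below 1 rad and not (z of stone_center in the frame of seat between 0.024 and 0.031 m and x of stone_center in the frame of seat between -0.015 and 0.015 m and y of stone_center in the frame of seat between -0.025 and 0.025 m and angle between stone_center's own z axis and vertical below 0.05 rad and angle between the y axis of stone_center and the y axis of seat, either way round below 0.15 rad)).
It fails at once if the stone is dropped onto the fixture (so that it falls at over 0.55 m/s) (linear speed of stone above 0.55 m/s and horizontal distance between stone_center and seat below 0.06 m and z of stone_center in the frame of seat below 0.07 m).
It fails at once if the rasp is moved by more than 30 mm (distance of rasp_mid from where it was at the start of the episode above 0.03 m).
It fails at once if the sandblock is moved by more than 30 mm (distance of sandblock_mid from where it was at the start of the episode above 0.03 m).
It fails at once if the mallet is moved by more than 30 mm (distance of mallet_mid from where it was at the start of the episode above 0.03 m).
It also fails if it takes over 64 s, if anything falls off the work surface, if the arm or the gripper's body presses on something with over 40 N, if the wrist force passes 120 N, or if a joint passes its speed limit or range.

## Robot

A 6-joint arm with a two-finger parallel gripper is mounted at the origin on the work surface. World frame = base frame: x ahead of the robot, y to its left, z up, the work surface at z = 0. Lengths are in m, angles in rad, forces in N, time in s.
With the tool pointing down it reaches from about 0.325 to 0.9 m from the base axis. Payload 6.1 kg.
Tool frame: the origin (TCP) lies between the finger pads; the fingertips stand 11 mm ahead of it and the grasp point (between the pads) lies 8 mm behind it; x points along the fingers, y is the direction in which the jaws open and shut, and the axes are right-handed (so a half turn about x gives the same grasp; the last joint's range is limited). The gripper opens to 85 mm and grips with 20 to 120 N. Pads are 22 mm wide; open, the fingers measure 114 mm over their backs; the gripper's body (76 mm by 85 mm) begins 54 mm behind the grasp point. The pads swing forward as they close: fully open they stand 13 mm farther back than shut.
Start: joints at [-1.325, 0.22, 1.526, -0, 1.395, -0.126], TCP at [0.227, -0.582, 0.204] pointing down, gripper open.
Joint ranges: [-2.98, 2.98], [-0.91, 2.08], [0.09, 2.57], [-1.24, 4.39], [0.2, 2.65], [-2.68, 2.68]. Speed limits (rad/s): [2.57, 2.57, 3.01, 3.14, 3.14, 3.14].

## Interface

Orientations are given as a 3x3 rotation matrix whose columns are the frame's x, y, z axes.
In Python, from workcell import arm, optics gives the robot as it stands.
- The arm moves only by the tool send_rows, never from a script. Its argument "targets" is a list of rows, each a list of 3 entries, a list of its own where there are three numbers: the shift along the tool's x, y, z in mm, then the turn, a rotation vector about the tool's x, y, z in degrees, then the opening, from 0 (shut) to 1 (fully open). A call has 1 to 12 rows; each row is the pose to reach, as a shift and turn from the pose commanded when the call began, along the tool's axes at that moment; what a row does not reach only later rows make up. A row lasts 1/12 s, in which the tool goes at most 41.7 mm and 7.16 degrees, less where a joint would pass 70% of its speed; a pose out of reach is approached as far as the arm can. A call with a gripper value outside its range is refused whole. The fingers move at their own pace and stop on an object; "squeeze" is the grip in N (left out, the last holds). Time passes only in rows, so rows that repeat a pose let the fingers close. It gives the time, the measured TCP pose, the force and the opening at its end, in the units of the state.
- arm.sense(): the state, without advancing time (a new reading comes with each control period).
- optics.grab_frame(name): name is "scene" or "top" or "wrist"; returns a dict with "img" (384x512x3 uint8, red, green, blue), "fx", "fy", "cx", "cy" (pixels), "camera_from_world" (4x4, takes a point from world to camera coordinates). Camera axes: x right, y up, looking along -z (the intrinsics and any distortion apply to the point x, -y, -z); pixel columns grow to the right and rows downward; lengths in m; the calibration is good to about 2 mm. A picture is of the moment at which its call begins. There is no depth.
- arm.close_job(): hands the job in, once; it reports no verdict.
Trained networks look in a picture, given as the dict that the camera call returned (one of the last four; its "shot" number tells which), for a name from the list of things; names that differ only in an ending like _2 or _b are one class to them, and where a whole thing is asked for, a point or a joint stands for the part that bears it (a point fixed in the world has none). Each returns a list of dicts, best first, with "conf" (0 to 1); they miss things now and then, are a little off and sometimes report something else, mostly with a low value. They report only what shows in the picture. A call takes as long as a camera call. They do not tell look-alikes from the thing itself.
- optics.silhouettes(picture, name): "pixels" (384x512 bool, what is visible of it) and "extent" ([left, top, right, bottom] in pixels, round what is visible of it).
The state is a dict: "clock": time; "qpos": joint angles; "dq": joint speeds; "joint_torque": joint torques, N m; "ee_pos": TCP position; "orientation": TCP orientation; "contact_force": force on the tool from outside, world axes, zero at the start; "moment": the same for the moment, N m; "finger_gap": finger opening in m.
Only numpy, scipy, OpenCV 4.12 (cv2) and the standard library are available. Lean on these libraries where they do the work, as an engineer would, in place of code of your own. Each camera call takes 0.05 s, during which the arm holds its last target. There are 200 camera calls.

## Working session

There is one attempt and no reset: what is moved stays moved. The work goes in short steps, Python scripts to look and compute and a tool call to move; the robot and the scene stay as the last step left them, time stands still between calls to the robot, and variables do not carry over. Pictures are saved under pics/ and viewed, about 8 in all and at most 12, crops included, and the job is handed in when it is done.

Besides the shell and the picture viewer there is one more tool, called after "Emit:" as name([rows], argument=value, ...), one row to a line, values as JSON. send_rows: Moves the arm, as the interface text tells. Its arguments: {"type":"object","properties":{"targets":{"type":"array","items":{"type":"array"}},"squeeze":{"type":"number"}},"required":["targets"]}

```bash
ls; mkdir -p pics
python3 - <<'E'
from workcell import arm, optics
import cv2,numpy as np
s=arm.sense(); print({k:np.round(v,3).tolist() for k,v in s.items()})
ims=[]
for n in ["scene","top"]:
    p=optics.grab_frame(n); ims.append(p["img"]); print(n,p["fx"],p["cx"],p["cy"],np.round(p["camera_from_world"],4).tolist(), [k for k in p])
    cv2.imwrite(f"pics/{n}0.png",cv2.resize(p["img"][:,:,::-1],(800,600),interpolation=cv2.INTER_CUBIC))
    for nm in ["stone","fixture","clamp","rasp_mid","sandblock_mid","mallet_mid"]:
        for d in optics.silhouettes(p,nm): 
            m=d["pixels"]; print(n,nm,round(d["conf"],2),d["extent"],m.sum())
E
```

```text
pics
{'clock': 0.0, 'qpos': [-1.325, 0.221, 1.528, 0.0, 1.395, -0.126], 'dq': [-0.001, -0.002, -0.001, 0.001, -0.001, -0.001], 'joint_torque': [0.001, -49.69, -38.939, -0.0, 0.011, 0.0], 'ee_pos': [0.227, -0.582, 0.203], 'orientation': [[-0.0, 0.363, -0.932], [0.002, -0.932, -0.363], [-1.0, -0.002, -0.0]], 'contact_force': [0.625, -1.068, -0.394], 'moment': [-0.005, -0.019, 0.011], 'finger_gap': 0.085}
scene 413.76792786098963 259.6605876808477 188.74660417566704 [[-0.6017, 0.7987, 0.0081, 0.3069], [-0.6794, -0.5172, 0.5204, 0.3285], [0.4199, 0.3077, 0.8539, -1.5556], [0.0, 0.0, 0.0, 1.0]] ['img', 'fx', 'fy', 'cx', 'cy', 'camera_from_world', 'shot']
scene stone 0.71 [204.8, 143.7, 257.4, 177.8] 967
scene stone 0.57 [230.0, 102.1, 265.3, 142.9] 693
scene stone 0.55 [172.9, 188.5, 224.4, 212.3] 1054
scene fixture 0.91 [262.2, 185.5, 337.0, 250.0] 2751
scene fixture 0.69 [208.2, 145.4, 256.5, 175.0] 922
scene clamp 0.59 [312.5, 204.6, 320.1, 235.4] 175
scene rasp_mid 0.64 [193.2, 222.4, 255.0, 289.6] 699
scene sandblock_mid 0.54 [152.1, 122.3, 175.4, 145.1] 352
scene mallet_mid 0.57 [347.1, 217.1, 399.9, 291.1] 1353
top 360.6430257467251 254.7075881008301 193.60713390189898 [[-0.0116, -0.9999, 0.0033, -0.0046], [0.9777, -0.0107, 0.2098, -0.5555], [-0.2098, 0.0057, 0.9777, -1.0077], [0.0, 0.0, 0.0, 1.0]] ['img', 'fx', 'fy', 'cx', 'cy', 'camera_from_world', 'shot']
top stone 0.84 [273.4, 206.1, 328.7, 240.5] 1181
top stone 0.66 [262.2, 145.4, 318.1, 190.0] 1063
top stone 0.62 [304.6, 252.9, 342.9, 311.6] 1214
top fixture 0.84 [161.7, 181.8, 236.4, 244.4] 3250
top fixture 0.19 [162.6, 185.5, 181.7, 201.6] 136
top clamp 0.54 [161.2, 182.1, 180.5, 203.8] 160
top rasp_mid 0.71 [230.4, 102.9, 246.1, 178.3] 619
top sandblock_mid 0.91 [368.1, 197.6, 397.7, 219.2] 451
top mallet_mid 0.69 [91.8, 189.2, 138.2, 272.3] 1443
top mallet_mid 0.23 [273.1, 205.3, 326.4, 243.0] 1074
```

View pics/top0.png

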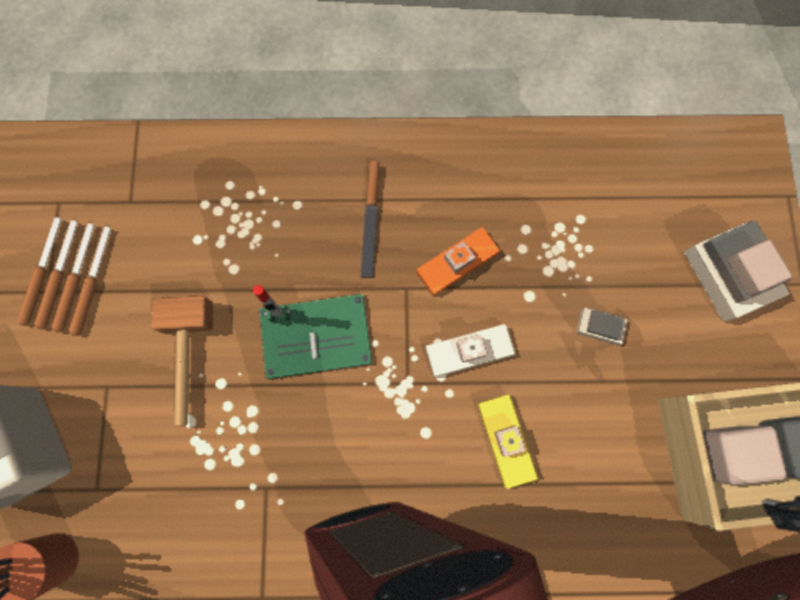

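View pics/scene0.png

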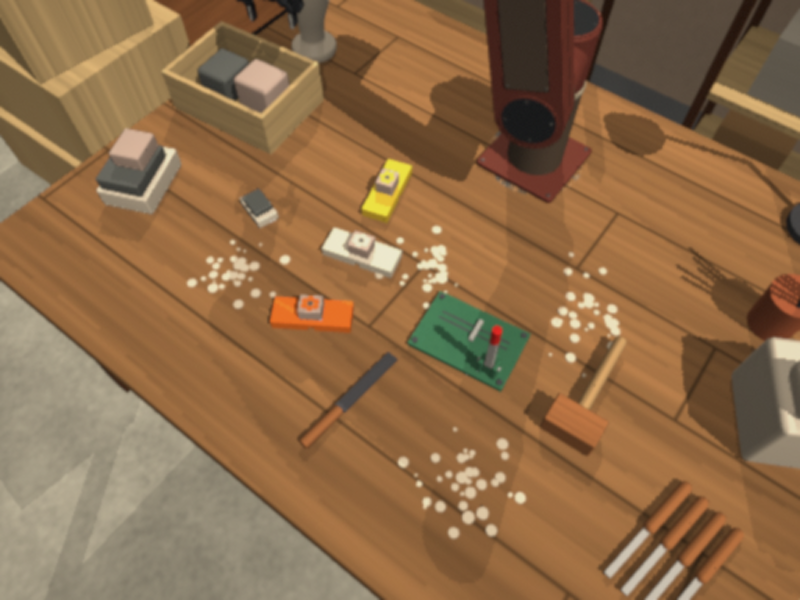

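Both pictures show the same three stone-shaped things. In the top view (800 px) they are orange (458,260), yellow (508,440) and pale (471,350). The pale slab with the pinkish block fits the description. The green fixture is at (316,337), with its grey key near (314,346) and the open clamp's red grip at (262,295). Next I'll measure and take a confirming crop.

```bash
cat > h.py <<'E'
import numpy as np, cv2
from workcell import arm, optics
def back(p,uv,z):
    uv=np.atleast_2d(np.asarray(uv,float)); T=p["camera_from_world"]; R,t=T[:3,:3],T[:3,3]
    d=np.c_[(uv[:,0]-p["cx"])/p["fx"],-(uv[:,1]-p["cy"])/p["fy"],-np.ones(len(uv))]@R
    c=-R.T@t; return c[:2]+d[:,:2]*((z-c[2])/d[:,2])[:,None]
def proj(p,X):
    X=np.atleast_2d(X); c=X@p["camera_from_world"][:3,:3].T+p["camera_from_world"][:3,3]
    return np.c_[p["cx"]+p["fx"]*c[:,0]/-c[:,2],p["cy"]-p["fy"]*c[:,1]/-c[:,2]]
def rect(p,mask,z):
    """min-area rectangle of the largest blob of mask, on the plane z: centre, sizes, angle of long side (deg)"""
    n,l,s,_=cv2.connectedComponentsWithStats(mask.astype(np.uint8))
    m=(l==1+np.argmax(s[1:,4])); v,u=np.nonzero(m)
    b=cv2.boxPoints(cv2.minAreaRect((back(p,np.c_[u,v],z)*1000).astype(np.float32)))
    e1,e2=b[1]-b[0],b[2]-b[1]; L=e1 if np.hypot(*e1)>np.hypot(*e2) else e2
    return b.mean(0).round(1),sorted([np.hypot(*e1).round(1),np.hypot(*e2).round(1)]),round(float(np.degrees(np.arctan2(L[1],L[0])))%180,1),m
E
python3 - <<'E'
from h import *
p=optics.grab_frame("top"); im=p["img"]
h=cv2.cvtColor(im,cv2.COLOR_RGB2HSV); H,S,V=[h[:,:,i].astype(int) for i in range(3)]
g=(H>60)&(H<100)&(S>80)
print("plate",rect(p,g,.014)[:3])
roi=np.zeros_like(g); roi[200:246,268:334]=1
w=roi&(S<70)&(V>150)
print("slab",rect(p,w,.024)[:3])
roi[:]=0; roi[210:232,195:207]=1
print("key",rect(p,roi&(S<60)&(V>110),.023)[:3])
red=((H<6)|(H>172))&(S>170)&(V>90); red[:,:150]=0; red[:,185:]=0;red[:170]=0;red[210:]=0
v,u=np.nonzero(red);print("red px",u.mean(),v.mean())
c=im[170:255,155:340][:,:,::-1]; cv2.imwrite("pics/c1.png",cv2.resize(c,None,fx=4.3,fy=4.3,interpolation=cv2.INTER_CUBIC))
E
```

```text
plate (array([501.4, 151.9], dtype=float32), [np.float32(137.0), np.float32(201.5)], 97.7)
slab (array([ 467.4, -147.8], dtype=float32), [np.float32(77.8), np.float32(162.5)], 105.5)
key (array([481. , 154.5], dtype=float32), [np.float32(11.3), np.float32(49.4)], 7.4)
red px 165.2127659574468 186.2340425531915
```

View pics/c1.png

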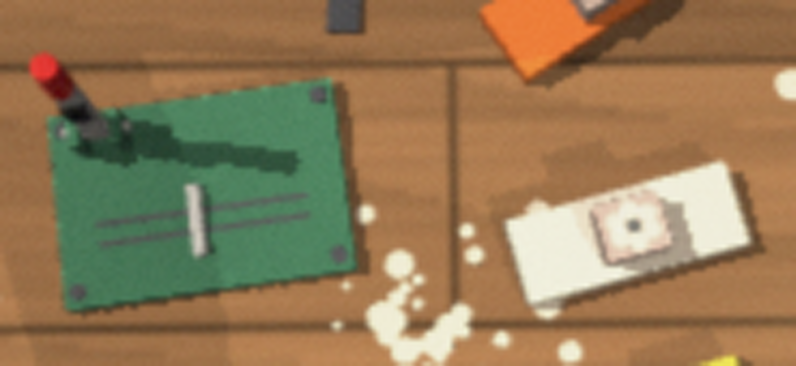

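The crop confirms the target: pale slab with the pinkish block at crop (632,226), while orange is at top right and yellow at the lower edge. The key lies about 5 mm to +y of the seat centre. I'll move above the stone for a wrist look.

Emit:
send_rows([
  [[-40,-30,-35],[0,0,0],1],
  [[-46,-60,-75],[0,0,0],1],
  [[-46,-317,-381],[6,0,0],1],
  [[-46,-317,-381],[6,0,0],1],
  [[-46,-317,-381],[6,0,0],1],
  [[-46,-317,-381],[6,0,0],1],
  [[-46,-317,-381],[6,0,0],1],
  [[-46,-317,-381],[6,0,0],1],
  [[-46,-317,-381],[6,0,0],1],
  [[-46,-317,-381],[6,0,0],1],
  [[-46,-317,-381],[6,0,0],1],
  [[-46,-317,-381],[6,0,0],1],
])

```text
clock: 1.75
ee_pos: [0.4639, -0.1532, 0.2504]
orientation: [[0.001, 0.264, -0.965], [-0.001, -0.965, -0.264], [-1.0, 0.001, -0.001]]
contact_force: [0.5, -0.4, 0.0]
finger_gap: 0.0854
```

Emit:
send_rows([
  [[0,0,0],[0,0,0],1],
  [[0,0,0],[0,0,0],1],
])

```text
clock: 1.92
ee_pos: [0.464, -0.1531, 0.2502]
orientation: [[0.0, 0.269, -0.963], [-0.0, -0.963, -0.269], [-1.0, 0.0, -0.0]]
contact_force: [-0.6, 0.0, -0.7]
finger_gap: 0.0852
```

Run:
```python
from h import *
s=arm.sense(); print(s["clock"],s["ee_pos"].round(4),np.round(s["orientation"],3).tolist(),s["contact_force"].round(2))
p=optics.grab_frame("wrist"); im=p["img"]
cv2.imwrite("pics/w1.png",im[:,:,::-1]); print(p["fx"],np.round(p["camera_from_world"],3).tolist())
h=cv2.cvtColor(im,cv2.COLOR_RGB2HSV); H,S,V=[h[:,:,i].astype(int) for i in range(3)]
w=(S<60)&(V>150)
print("slab",rect(p,w,.024)[:3])
for d in optics.silhouettes(p,"stone"): print(d["conf"],d["extent"],rect(p,d["pixels"],.024)[:3])
```

```text
1.9167 [ 0.464  -0.1531  0.2502] [[0.0, 0.269, -0.963], [-0.0, -0.963, -0.269], [-1.0, 0.0, -0.0]] [-0.62  0.03 -0.69]
341.3169822944016 [[0.269, -0.963, 0.001, -0.272], [0.927, 0.258, -0.271, -0.344], [0.26, 0.073, 0.963, -0.533], [0.0, 0.0, 0.0, 1.0]]
slab (array([ 470.3, -148.9], dtype=float32), [np.float32(64.4), np.float32(159.9)], 105.6)
0.73 [211.4, 1.1, 316.5, 38.0] (array([ 608.6, -122.7], dtype=float32), [np.float32(31.6), np.float32(111.5)], 105.6)
0.7 [241.9, 219.8, 287.5, 339.8] (array([ 305.8, -209.9], dtype=float32), [np.float32(59.9), np.float32(168.8)], 16.1)
0.64 [181.7, 120.3, 322.1, 173.0] (array([ 472.9, -148. ], dtype=float32), [np.float32(62.6), np.float32(160.1)], 104.3)
```

View pics/w1.png

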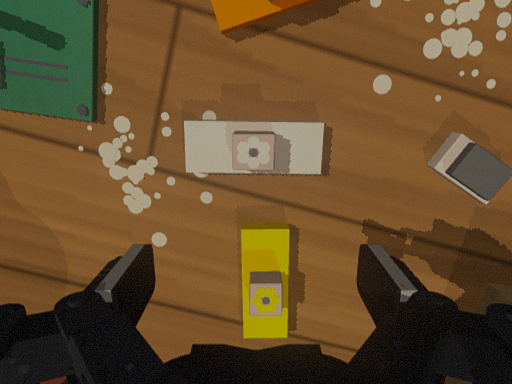

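The pale stone is at (253,148) in the wrist view, aligned with the jaws. Its centre is near (0.470, -0.1485) with the long axis at 105.5°. I'll lower, then grip.

Emit:
send_rows([
  [[35,-2.8,-7],[0,0,0],1],
  [[75,-2.8,-7],[0,0,0],1],
  [[115,-2.8,-7],[0,0,0],1],
  [[150,-2.8,-7],[0,0,0],1],
  [[180,-2.8,-7],[0,0,0],1],
  [[198,-2.8,-7],[0,0,0],1],
  [[210,-2.8,-7],[0,0,0],1],
  [[210,-2.8,-7],[0,0,0],1],
])

```text
clock: 2.68
ee_pos: [0.4659, -0.1513, 0.0367]
orientation: [[-0.006, 0.261, -0.965], [0.003, -0.965, -0.261], [-1.0, -0.004, 0.005]]
contact_force: [-0.1, 0.4, -0.9]
finger_gap: 0.0853
```

Emit:
send_rows([
  [[0,0,0],[0,0,0],0.6],
  [[0,0,0],[0,0,0],0.5],
  [[0,0,0],[0,0,0],0.4],
  [[0,0,0],[0,0,0],0.3],
  [[0,0,0],[0,0,0],0.3],
  [[0,0,0],[0,0,0],0.3],
], squeeze=70)

```text
clock: 3.18
ee_pos: [0.4697, -0.1508, 0.0407]
orientation: [[0.001, 0.264, -0.965], [-0.001, -0.965, -0.264], [-1.0, 0.001, -0.001]]
contact_force: [-0.5, -0.2, -0.1]
finger_gap: 0.0255
```

The gap is 25.5 mm, so nothing is between the fingers. I'll look.

Run:
```python
from h import *
a=optics.grab_frame("wrist")["img"]; p=optics.grab_frame("scene")
print(arm.sense()["finger_gap"],p["shot"])
b=cv2.resize(p["img"][110:210,180:300],(480,400),interpolation=cv2.INTER_CUBIC)
cv2.imwrite("pics/g1.png",np.hstack([cv2.resize(a,(320,400)),b])[:,:,::-1])
```

```text
0.02557038571972564 6
```

View pics/g1.png

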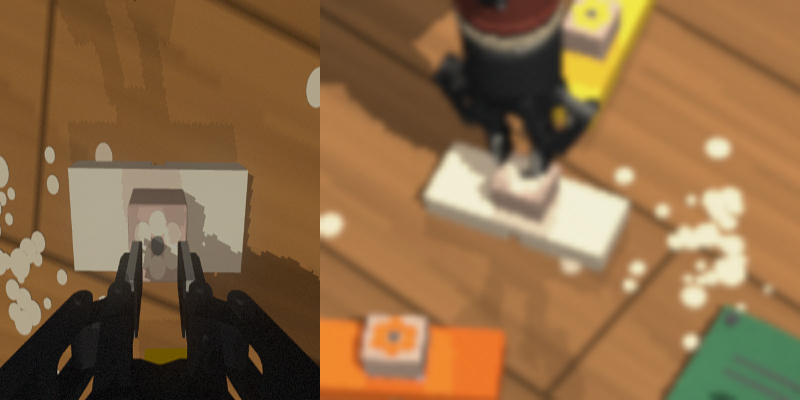

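Run:
```python
from h import *
s=arm.sense(); T=s["ee_pos"]; R=s["orientation"]
for n in ["wrist","scene","top"]:
    p=optics.grab_frame(n); im=p["img"]
    h=cv2.cvtColor(im,cv2.COLOR_RGB2HSV); H,S,V=[h[:,:,i].astype(int) for i in range(3)]
    for d in optics.silhouettes(p,"stone"): print(n,round(d["conf"],2),d["extent"],rect(p,d["pixels"],.024)[:3])
    print(n,"tip",proj(p,[T+R@[.011,sy*.013,0] for sy in (-1,1)]).round(0).tolist())
    a=np.radians(15.5); Rz=np.array([[np.cos(a),-np.sin(a)],[np.sin(a),np.cos(a)]])
    im=im.copy()
    for z,hx,hy in ((.024,.03,.08),(.056,.02,.023)):
        c=np.array([[hx,hy],[-hx,hy],[-hx,-hy],[hx,-hy]])@Rz.T+[.470,-.1485]
        cv2.polylines(im,[proj(p,np.c_[c,np.full(4,z)]).round().astype(int)],True,(0,0,255))
    for q in proj(p,[T+R@[.011,sy*.013,0] for sy in (-1,1)]): cv2.circle(im,tuple(q.round().astype(int)),3,(255,0,255),1)
    if n=="wrist": W=im
    if n=="scene": C=cv2.resize(im[130:190,190:280],(400,300),interpolation=cv2.INTER_NEAREST)
cv2.imwrite("pics/g2.png",np.hstack([cv2.resize(W,(400,300)),C])[:,:,::-1])
```

```text
wrist 0.93 [105.4, 153.6, 395.4, 275.8] (array([ 470.5, -148.5], dtype=float32), [np.float32(71.4), np.float32(160.8)], 104.8)
wrist 0.88 [234.4, 333.3, 299.3, 346.7] (array([ 389.4, -178.8], dtype=float32), [np.float32(10.7), np.float32(41.4)], 105.3)
wrist tip [[233.0, 221.0], [279.0, 221.0]]
scene 0.82 [207.6, 145.8, 257.1, 180.1] (array([ 472. , -146.5], dtype=float32), [np.float32(81.6), np.float32(163.9)], 104.6)
scene 0.62 [239.7, 101.5, 264.4, 134.2] (array([ 289.8, -213.5], dtype=float32), [np.float32(67.7), np.float32(144.0)], 16.2)
scene 0.59 [174.2, 187.0, 227.4, 213.1] (array([ 651.4, -131.7], dtype=float32), [np.float32(80.8), np.float32(166.1)], 123.1)
scene tip [[235.0, 159.0], [227.0, 157.0]]
top 0.73 [267.1, 145.0, 316.6, 186.6] (array([ 648.7, -130.1], dtype=float32), [np.float32(64.4), np.float32(164.6)], 123.5)
top 0.53 [326.5, 289.5, 342.8, 308.7] (array([ 246.8, -230.6], dtype=float32), [np.float32(44.8), np.float32(47.9)], 15.9)
top 0.49 [272.8, 221.4, 326.4, 234.7] (array([ 448.3, -141.3], dtype=float32), [np.float32(24.9), np.float32(70.6)], 104.2)
top tip [[298.0, 224.0], [306.0, 222.0]]
```

View pics/g2.png

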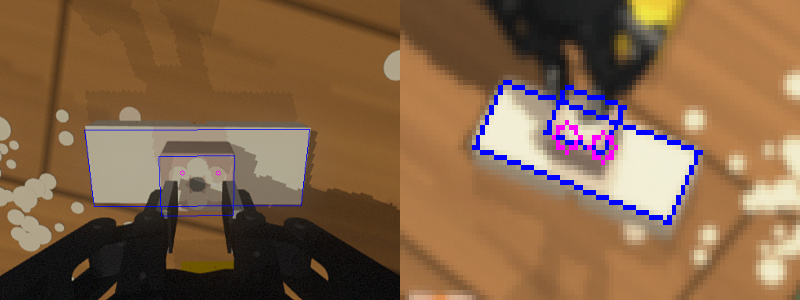

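The stone model fits the pixels: slab at (85–310,127–207) in the left half, block at (196,185). But the fingers end nearer the camera than the nominal tip marks, at about the block's top. So the real tips stand roughly 30 mm higher than stated. I'll open, go lower in small force-checked steps and try again.

Emit:
send_rows([
  [[0,0,0],[0,0,0],0.85],
  [[0,0,0],[0,0,0],0.85],
  [[0,0,0],[0,0,0],0.85],
  [[0,0,0],[0,0,0],0.85],
  [[3,0,0],[0,0,0],0.85],
  [[6,0,0],[0,0,0],0.85],
  [[9,0,0],[0,0,0],0.85],
  [[12,0,0],[0,0,0],0.85],
  [[15,0,0],[0,0,0],0.85],
  [[15,0,0],[0,0,0],0.85],
])

```text
clock: 4.42
ee_pos: [0.4686, -0.1503, 0.0241]
orientation: [[-0.001, 0.264, -0.965], [0.001, -0.965, -0.264], [-1.0, -0.001, 0.001]]
contact_force: [-0.9, 0.5, -0.1]
finger_gap: 0.0724
```

Run:
```python
from h import *
s=arm.sense(); print(s["ee_pos"],s["contact_force"],s["finger_gap"])
p=optics.grab_frame("scene"); q=optics.grab_frame("wrist")
b=cv2.resize(p["img"][120:200,180:276],(480,400),interpolation=cv2.INTER_CUBIC)
cv2.imwrite("pics/g3.png",np.hstack([cv2.resize(q["img"],(320,400)),b])[:,:,::-1])
```

```text
[ 0.46858919 -0.15029626  0.02405265] [-0.86069901  0.50260169 -0.09174005] 0.07243756720701791
```

View pics/g3.png

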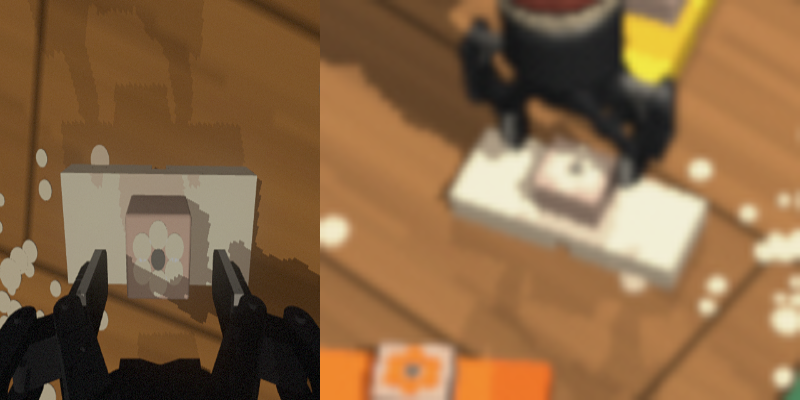

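The fingers now straddle the block but still only at its upper part, near (510,130) and (632,165) in the right half. I'll go lower.

Emit:
send_rows([
  [[2,0,-1],[0,0,0],0.75],
  [[4,0,-1],[0,0,0],0.75],
  [[6,0,-1],[0,0,0],0.75],
  [[8,0,-1],[0,0,0],0.75],
  [[8,0,-1],[0,0,0],0.75],
  [[8,0,-1],[0,0,0],0.75],
])

```text
clock: 5.02
ee_pos: [0.47, -0.1503, 0.0168]
orientation: [[-0.0, 0.264, -0.965], [0.0, -0.965, -0.264], [-1.0, -0.0, 0.0]]
contact_force: [0.2, -0.3, -0.8]
finger_gap: 0.064
```

Emit:
send_rows([
  [[0,0,0],[0,0,0],0.5],
  [[0,0,0],[0,0,0],0.4],
  [[0,0,0],[0,0,0],0.4],
  [[0,0,0],[0,0,0],0.4],
  [[0,0,0],[0,0,0],0.4],
], squeeze=60)

```text
clock: 5.43
ee_pos: [0.4704, -0.1502, 0.0174]
orientation: [[0.0, 0.264, -0.965], [0.0, -0.965, -0.264], [-1.0, -0.0, -0.0]]
contact_force: [-1.2, 2.4, 5.7]
finger_gap: 0.0441
```

Gripped (44 mm gap). I'll lift slowly and check the weight.

Emit:
send_rows([
  [[-2,0,0],[0,0,0],0.4],
  [[-5,0,0],[0,0,0],0.4],
  [[-12,0,0],[0,0,0],0.4],
  [[-22,0,0],[0,0,0],0.4],
  [[-36,0,0],[0,0,0],0.4],
  [[-52,0,0],[0,0,0],0.4],
  [[-70,0,0],[0,0,0],0.4],
  [[-85,0,0],[0,0,0],0.4],
  [[-95,0,0],[0,0,0],0.4],
  [[-100,0,0],[0,0,0],0.4],
  [[-100,0,0],[0,0,0],0.4],
], squeeze=90)

```text
clock: 6.35
ee_pos: [0.471, -0.1508, 0.1184]
orientation: [[0.002, 0.264, -0.965], [-0.001, -0.965, -0.264], [-1.0, 0.002, -0.002]]
contact_force: [-0.5, -0.4, -5.2]
finger_gap: 0.0436
```

Run:
```python
from h import *
s=arm.sense(); T,R=s["ee_pos"],s["orientation"]; print(T,s["contact_force"],s["moment"],s["finger_gap"])
q=optics.grab_frame("wrist"); im=q["img"]; p=optics.grab_frame("scene")
for d in optics.silhouettes(q,"stone"):
  if d["pixels"].sum()>3000:
    for z in (.10,.11,.12,.13,.14): print(d["conf"],d["extent"],z,rect(q,d["pixels"],z)[:3])
b=cv2.resize(p["img"][90:190,180:300],(480,400),interpolation=cv2.INTER_CUBIC)
cv2.imwrite("pics/g4.png",np.hstack([cv2.resize(im,(320,400)),b])[:,:,::-1])
```

```text
[ 0.47097681 -0.15078281  0.11841541] [-0.48188832 -0.41006501 -5.2270756 ] [-0.02876131 -0.05027919 -0.02136313] 0.04359072376289248
0.9 [89.4, 159.0, 417.9, 300.2] 0.1 (array([ 460.8, -153.7], dtype=float32), [np.float32(87.3), np.float32(184.4)], 105.3)
0.9 [89.4, 159.0, 417.9, 300.2] 0.11 (array([ 464.9, -152.5], dtype=float32), [np.float32(82.7), np.float32(174.6)], 105.3)
0.9 [89.4, 159.0, 417.9, 300.2] 0.12 (array([ 468.9, -151.4], dtype=float32), [np.float32(78.0), np.float32(164.8)], 105.3)
0.9 [89.4, 159.0, 417.9, 300.2] 0.13 (array([ 473. , -150.2], dtype=float32), [np.float32(73.4), np.float32(155.0)], 105.3)
0.9 [89.4, 159.0, 417.9, 300.2] 0.14 (array([ 477.1, -149.1], dtype=float32), [np.float32(68.7), np.float32(145.2)], 105.3)
0.77 [235.5, 298.4, 303.2, 350.8] 0.1 (array([ 402.6, -178.7], dtype=float32), [np.float32(38.3), np.float32(42.7)], 105.5)
0.77 [235.5, 298.4, 303.2, 350.8] 0.11 (array([ 409.8, -176.3], dtype=float32), [np.float32(36.3), np.float32(40.5)], 105.5)
0.77 [235.5, 298.4, 303.2, 350.8] 0.12 (array([ 417. , -173.8], dtype=float32), [np.float32(34.2), np.float32(38.2)], 105.5)
0.77 [235.5, 298.4, 303.2, 350.8] 0.13 (array([ 424.1, -171.3], dtype=float32), [np.float32(32.2), np.float32(35.9)], 105.5)
0.77 [235.5, 298.4, 303.2, 350.8] 0.14 (array([ 431.3, -168.8], dtype=float32), [np.float32(30.2), np.float32(33.7)], 105.5)
```

View pics/g4.png

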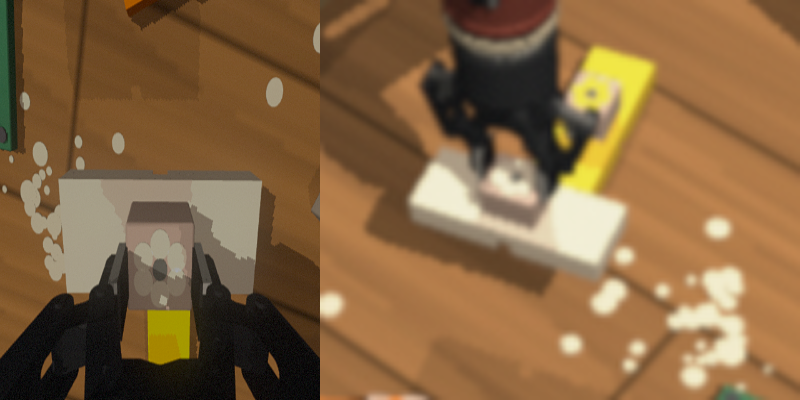

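Held level: the slab top reads about z 0.125, so the underside is 17 mm below the TCP. I'll carry it to above the key, at about (0.481, 0.1545), y axis at 97.6°.

Emit:
send_rows([
  [[0,-15,-5],[0,0,0],0.4],
  [[0,-40,-13],[1,0,0],0.4],
  [[0,-70,-22],[2,0,0],0.4],
  [[0,-103,-32],[3,0,0],0.4],
  [[0,-137,-42],[4,0,0],0.4],
  [[0,-171,-53],[5,0,0],0.4],
  [[0,-205,-63],[6,0,0],0.4],
  [[0,-238,-73],[7,0,0],0.4],
  [[0,-265,-82],[7.7,0,0],0.4],
  [[0,-284,-88],[7.7,0,0],0.4],
  [[0,-292,-90.3],[7.7,0,0],0.4],
  [[0,-292,-90.3],[7.7,0,0],0.4],
])

```text
clock: 7.5
ee_pos: [0.4792, 0.1567, 0.1158]
orientation: [[-0.002, 0.135, -0.991], [0.0, -0.991, -0.135], [-1.0, -0.0, 0.002]]
contact_force: [-0.0, 0.4, -5.4]
finger_gap: 0.0434
```

Emit:
send_rows([
  [[0,0,0],[0,0,0],0.4],
  [[10,0,0],[0,0,0],0.4],
  [[25,0,0],[0,0,0],0.4],
  [[40,0,0],[0,0,0],0.4],
  [[50,0,0],[0,0,0],0.4],
  [[50,0,0],[0,0,0],0.4],
  [[50,0,0],[0,0,0],0.4],
])

```text
clock: 8.08
ee_pos: [0.4795, 0.1542, 0.066]
orientation: [[-0.002, 0.131, -0.991], [-0.0, -0.991, -0.131], [-1.0, 0.0, 0.002]]
contact_force: [0.5, -0.3, -6.7]
finger_gap: 0.0429
```

Run:
```python
from h import *
s=arm.sense(); T,R=s["ee_pos"],s["orientation"]; print(s["clock"],T,s["contact_force"],s["moment"],np.degrees(np.arctan2(R[1,1],R[0,1])))
q=optics.grab_frame("wrist"); p=optics.grab_frame("scene")
for d in optics.silhouettes(q,"stone"):
  if d["pixels"].sum()>6000: print(d["conf"],d["extent"],rect(q,d["pixels"],T[2]+.007)[:3])
b=cv2.resize(p["img"][160:265,245:350],(480,480),interpolation=cv2.INTER_CUBIC)
cv2.imwrite("pics/g5.png",np.hstack([cv2.resize(q["img"],(320,480)),b])[:,:,::-1])
```

```text
8.0833 [0.47947038 0.15419563 0.06600413] [ 0.54423551 -0.29274441 -6.68644545] [-0.0388468   0.01733689  0.01507857] -82.46761236484508
0.61 [90.2, 161.1, 414.7, 298.5] (array([479.5, 154.4], dtype=float32), [np.float32(74.5), np.float32(159.2)], 97.1)
```

View pics/g5.png

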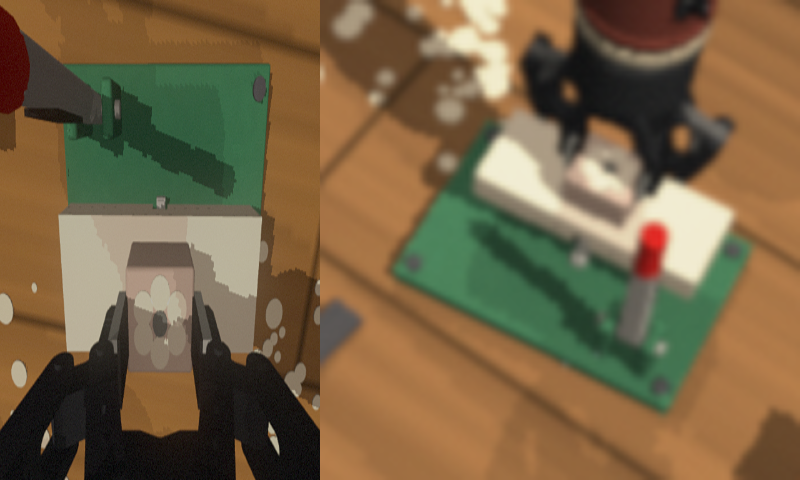

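The key end shows at (161,202) in the wrist view, straight in line with the slab's middle at 160. I'll descend gently.

Emit:
send_rows([
  [[5,0,0],[0,0,0],0.4],
  [[10,0,0],[0,0,0],0.4],
  [[15,0,0],[0,0,0],0.4],
  [[19,0,0],[0,0,0],0.4],
  [[22,0,0],[0,0,0],0.4],
  [[22,0,0],[0,0,0],0.4],
])

```text
clock: 8.73
ee_pos: [0.4794, 0.155, 0.0439]
orientation: [[-0.002, 0.132, -0.991], [-0.0, -0.991, -0.132], [-1.0, 0.0, 0.002]]
contact_force: [-0.3, 0.1, -6.7]
finger_gap: 0.0432
```

Emit:
send_rows([
  [[1.5,0,0],[0,0,0],0.4],
  [[3,0,0],[0,0,0],0.4],
  [[4,0,0],[0,0,0],0.4],
  [[5,0,0],[0,0,0],0.4],
  [[6,0,0],[0,0,0],0.4],
  [[6,0,0],[0,0,0],0.4],
])

```text
clock: 9.23
ee_pos: [0.4802, 0.1551, 0.0388]
orientation: [[-0.0, 0.132, -0.991], [-0.0, -0.991, -0.132], [-1.0, -0.0, 0.0]]
contact_force: [-0.4, -0.4, -6.0]
finger_gap: 0.0429
```

Emit:
send_rows([
  [[1,0,0],[0,0,0],0.4],
  [[2,0,0],[0,0,0],0.4],
  [[3,0,0],[0,0,0],0.4],
  [[4,0,0],[0,0,0],0.4],
  [[4,0,0],[0,0,0],0.4],
])

```text
clock: 9.65
ee_pos: [0.48, 0.1551, 0.0347]
orientation: [[-0.0, 0.132, -0.991], [-0.0, -0.991, -0.132], [-1.0, 0.0, 0.0]]
contact_force: [-0.4, -0.3, -5.9]
finger_gap: 0.0431
```

Free of contact with the underside about 5 mm below the key's top, so the groove is going over the key.

Emit:
send_rows([
  [[1,0,0],[0,0,0],0.4],
  [[2,0,0],[0,0,0],0.4],
  [[3,0,0],[0,0,0],0.4],
  [[3,0,0],[0,0,0],0.4],
])

```text
clock: 9.98
ee_pos: [0.4802, 0.1551, 0.0318]
orientation: [[-0.0, 0.132, -0.991], [0.0, -0.991, -0.132], [-1.0, -0.0, 0.0]]
contact_force: [0.2, 0.2, -5.9]
finger_gap: 0.0429
```

Emit:
send_rows([
  [[0.5,0,0],[0,0,0],0.4],
  [[1,0,0],[0,0,0],0.4],
  [[1.5,0,0],[0,0,0],0.4],
  [[1.5,0,0],[0,0,0],0.4],
])

```text
clock: 10.32
ee_pos: [0.4803, 0.1551, 0.0317]
orientation: [[-0.0, 0.132, -0.991], [-0.0, -0.991, -0.132], [-1.0, 0.0, 0.0]]
contact_force: [-6.4, -1.6, 6.6]
finger_gap: 0.0433
```

Contact comes at TCP z 0.0317, which puts the underside at 0.0147. That is the plate, not the key top. I'll release and rise.

Emit:
send_rows([
  [[-0.5,0,0],[0,0,0],0.5],
  [[-0.5,0,0],[0,0,0],0.6],
  [[-0.5,0,0],[0,0,0],0.7],
  [[-0.5,0,0],[0,0,0],0.75],
  [[-3,0,0],[0,0,0],0.75],
  [[-8,0,0],[0,0,0],0.75],
  [[-25,0,0],[0,0,0],0.75],
  [[-55,0,0],[0,0,0],0.75],
  [[-90,0,0],[0,0,0],0.75],
  [[-125,0,0],[0,0,0],0.75],
  [[-140,0,0],[0,0,0],0.75],
  [[-140,0,0],[0,0,0],0.75],
])

```text
clock: 11.32
ee_pos: [0.4838, 0.1558, 0.1765]
orientation: [[0.01, 0.132, -0.991], [0.002, -0.991, -0.132], [-1.0, -0.0, -0.01]]
contact_force: [0.2, 0.8, 0.7]
finger_gap: 0.0642
```

Run:
```python
from h import *
s=arm.sense(); T,R=s["ee_pos"],s["orientation"]; print(s["clock"],T,s["contact_force"],s["finger_gap"])
a=np.radians(7.6); c,si=np.cos(a),np.sin(a)
def W(x,y,z): return [.4816+c*x-si*y, .1493+si*x+c*y, .014+z]
q=optics.grab_frame("wrist"); im=q["img"].copy(); p=optics.grab_frame("scene"); t=optics.grab_frame("top")
for n,f in (("w",q),("s",p),("t",t)):
  for d in optics.silhouettes(f,"stone"):
    r=rect(f,d["pixels"],.038)
    if abs(r[0][1]-150)<60: print(n,d["conf"],r[:3])
  for d in optics.silhouettes(f,"clamp"): print(n,"clamp",d["conf"],d["extent"])
  img=f["img"]; h=cv2.cvtColor(img,cv2.COLOR_RGB2HSV); m=((h[:,:,0]<6)|(h[:,:,0]>172))&(h[:,:,1]>170)
  k=proj(f,[W(68,62,32+y) for y in (0,103,127,151)]).round(0); print(n,"upright arm px 0,103,127,151",k.tolist())
  v,u=np.nonzero(m); w=(abs(u-k[2,0])<50)&(abs(v-k[2,1])<50); 
  if w.any(): print("red",u[w].mean(),v[w].mean(),w.sum())
def box(I,f):
  for z,lx in ((24,30),(0,30)):
    cv2.polylines(I,[proj(f,[W(x,5+y,z) for x,y in ((lx,80),(-lx,80),(-lx,-80),(lx,-80))]).round().astype(int)],True,(0,0,255))
I=p["img"].copy(); box(I,p); box(im,q)
b=cv2.resize(I[160:265,245:350],(480,480),interpolation=cv2.INTER_CUBIC)
cv2.imwrite("pics/g6.png",np.hstack([cv2.resize(im,(320,480)),b])[:,:,::-1])
```

```text
11.3167 [0.48377736 0.15575787 0.17646375] [0.24093358 0.75917051 0.67610587] 0.06419534288930023
w 0.59 (array([483.9, 155.9], dtype=float32), [np.float32(64.3), np.float32(160.6)], 97.6)
w clamp 0.91 [103.0, 49.6, 197.7, 101.5]
w upright arm px 0,103,127,151 [[694.0, 595.0], [399.0, 260.0], [379.0, 238.0], [365.0, 221.0]]
s 0.92 (array([483.4, 155.3], dtype=float32), [np.float32(77.8), np.float32(162.3)], 96.2)
s clamp 0.49 [311.5, 206.5, 321.3, 232.2]
s upright arm px 0,103,127,151 [[140.0, -154.0], [203.0, 172.0], [209.0, 203.0], [214.0, 227.0]]
t 0.96 (array([484.7, 115.2], dtype=float32), [np.float32(57.7), np.float32(78.5)], 96.5)
t 0.36 (array([504.1, 104.4], dtype=float32), [np.float32(110.5), np.float32(138.8)], 7.4)
t upright arm px 0,103,127,151 [[1667.0, 1459.0], [470.0, 453.0], [434.0, 423.0], [408.0, 401.0]]
```

View pics/g6.png

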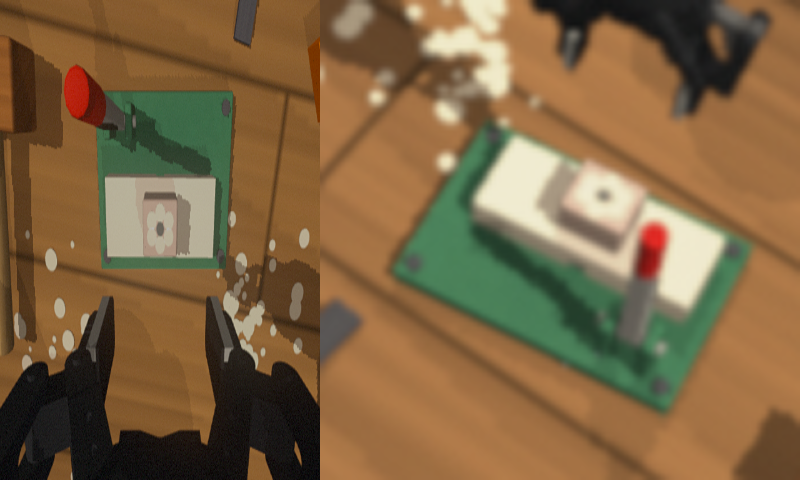

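The stone sits home: slab centre is about (2, 6) mm from the seat in its plane, axis 97.6°, with no gap beneath it. The red grip is still upright at (655,235) in the right half. Next I'll shut the fingers, pass high over to the +x side of the clamp, and measure the real tip height there.

Emit:
send_rows([
  [[-30,0,0],[0,0,0],0],
  [[-60,0,0],[0,0,0],0],
  [[-85,0,0],[0,0,0],0],
  [[-85,-14,-31],[0,0,0],0],
  [[-85,-28,-62],[0,0,0],0],
  [[-85,-42,-93],[0,0,0],0],
  [[-85,-52,-115],[0,0,0],0],
  [[-85,-56,-124],[0,0,0],0],
  [[-85,-56,-124],[0,0,0],0],
  [[-85,-56,-124],[0,0,0],0],
], squeeze=40)

```text
clock: 12.6
ee_pos: [0.5954, 0.2271, 0.2542]
orientation: [[-0.002, 0.133, -0.991], [-0.001, -0.991, -0.133], [-1.0, 0.0, 0.002]]
contact_force: [0.7, -1.2, 0.1]
finger_gap: -0.0002
```

```bash
cat >> h.py <<'E'
def W(x,y,z):
    a=np.radians(7.6); c,s=np.cos(a),np.sin(a)
    return [.4816+(c*x-s*y)/1e3,.1493+(s*x+c*y)/1e3,.014+z/1e3]
def grip(th,r=127): return W(68-r*np.cos(th),62,32+r*np.sin(th))
def redpx(f):
    h=cv2.cvtColor(f["img"],cv2.COLOR_RGB2HSV); m=((h[:,:,0]<6)|(h[:,:,0]>172))&(h[:,:,1]>150)&(h[:,:,2]>110)
    n,l,s,c=cv2.connectedComponentsWithStats(m.astype(np.uint8)); return [(c[i].round(1).tolist(),int(s[i,4])) for i in range(1,n) if s[i,4]>15]
E
python3 - <<'E'
from h import *
s=arm.sense(); T,R=s["ee_pos"],s["orientation"]; print(s["clock"],T,s["contact_force"],s["finger_gap"])
q=optics.grab_frame("wrist"); p=optics.grab_frame("scene"); t=optics.grab_frame("top")
for n,f in (("s",p),("t",t)):
  print(n,redpx(f)); 
  for th in (1.5,1.6,1.7,1.8): print(th,proj(f,[grip(th)]).round(1))
im=q["img"].copy(); I=p["img"].copy()
for k in range(-10,51,10):
  for J,f in ((im,q),(I,p)):
    for x in ((0,) if J is I else (0,.011)):
      u=proj(f,[T+R@[-k/1e3,0,-x]])[0]; cv2.circle(J,tuple(u.round().astype(int)),1,(255,0,255) if k else (0,255,255),-1); print(k,x,u.round(0))
u,v=proj(p,[T])[0].astype(int)
b=cv2.resize(I[v-50:v+30,u-30:u+34],(480,600),interpolation=cv2.INTER_CUBIC)
cv2.imwrite("pics/g7.png",np.hstack([cv2.resize(im[150:384,100:400],(320,600)),b])[:,:,::-1])
E
```

```text
12.6 [0.59538001 0.22705844 0.25417804] [ 0.71102735 -1.24578827  0.09597504] -0.0002484836111807321
s [([389.5, 9.9], 780), ([346.0, 24.1], 22), ([375.3, 29.4], 307), ([395.9, 37.5], 23), ([397.8, 48.3], 72), ([332.6, 54.0], 52), ([384.9, 65.6], 34), ([388.8, 71.7], 30), ([312.9, 95.3], 83), ([340.2, 104.1], 1071), ([305.4, 97.3], 35), ([371.9, 95.4], 21), ([378.4, 99.4], 20), ([368.1, 109.8], 46), ([374.8, 110.9], 38), ([369.1, 126.8], 23), ([323.7, 142.2], 18), ([317.0, 214.4], 45)]
1.5 [[319.9 209.5]]
1.6 [[317.9 213.1]]
1.7 [[315.9 216.9]]
1.8 [[313.7 220.9]]
t [([166.4, 187.2], 68)]
1.5 [[167.8 194.2]]
1.6 [[167.3 189.5]]
1.7 [[167. 185.]]
1.8 [[166.7 180.7]]
-10 0 [256. 222.]
-10 0.011 [256. 203.]
-10 0 [313. 215.]
0 0 [256. 229.]
0 0.011 [256. 209.]
0 0 [313. 214.]
10 0 [256. 236.]
10 0.011 [256. 216.]
10 0 [314. 212.]
20 0 [256. 245.]
20 0.011 [256. 223.]
20 0 [314. 210.]
30 0 [256. 254.]
30 0.011 [256. 231.]
30 0 [315. 208.]
40 0 [256. 265.]
40 0.011 [256. 241.]
40 0 [315. 206.]
50 0 [256. 277.]
50 0.011 [256. 251.]
50 0 [316. 204.]
```

View pics/g7.png

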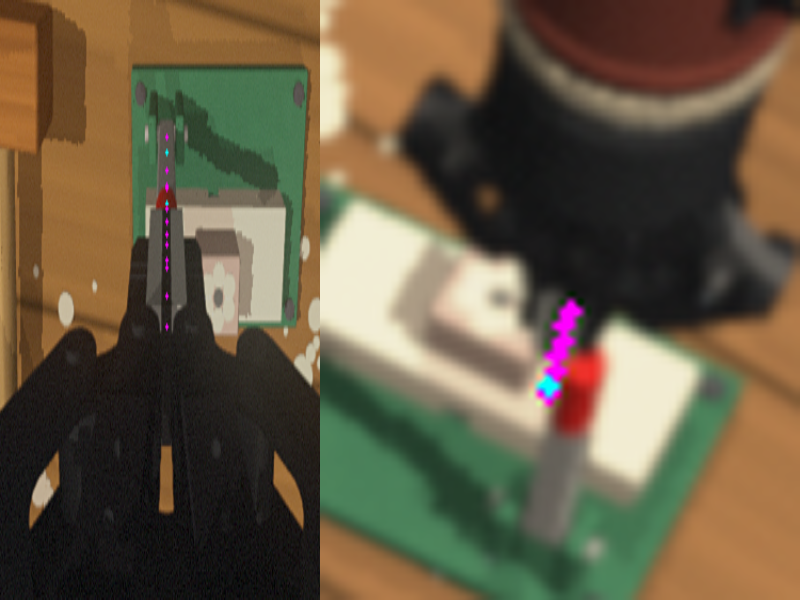

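The shut tips end level with the +30 mm marks, wrist row 230 native, and the scene view agrees at about +35. So the tip stands about 30 mm behind the TCP. The red grip's pixels give the clamp at about 1.64 rad. I'll work out the arc for the tip's lower corner on the back of the grip at r = 138 mm.

Run:
```python
import numpy as np
for th in [1.6,1.5,1.4,1.3,1.2,1.1,1.0,.9,.8,.7,.6,.5,.4,.3,.25,.2,.15,.1,.05,0]:
    X=68-138*np.cos(th)+9*np.sin(th)+11; Z=32+138*np.sin(th)+9*np.cos(th)-30
    print(th,"tool x %.0f z %.0f from (X123,Z140)"%(140-Z,123-X))
```

```text
1.6 tool x 0 z 31 from (X123,Z140)
1.5 tool x -0 z 45 from (X123,Z140)
1.4 tool x 0 z 59 from (X123,Z140)
1.3 tool x 3 z 72 from (X123,Z140)
1.2 tool x 6 z 86 from (X123,Z140)
1.1 tool x 11 z 99 from (X123,Z140)
1.0 tool x 17 z 111 from (X123,Z140)
0.9 tool x 24 z 123 from (X123,Z140)
0.8 tool x 33 z 134 from (X123,Z140)
0.7 tool x 42 z 144 from (X123,Z140)
0.6 tool x 53 z 153 from (X123,Z140)
0.5 tool x 64 z 161 from (X123,Z140)
0.4 tool x 76 z 168 from (X123,Z140)
0.3 tool x 89 z 173 from (X123,Z140)
0.25 tool x 95 z 175 from (X123,Z140)
0.2 tool x 102 z 177 from (X123,Z140)
0.15 tool x 108 z 179 from (X123,Z140)
0.1 tool x 115 z 180 from (X123,Z140)
0.05 tool x 122 z 181 from (X123,Z140)
0 tool x 129 z 182 from (X123,Z140)
```

Emit:
send_rows([
  [[20,0,0],[0,0,0],0],
  [[45,0,0],[0,0,0],0],
  [[70,0,0],[0,0,0],0],
  [[90,0,0],[0,0,0],0],
  [[100,0,0],[0,0,0],0],
  [[100,0,0],[0,0,0],0],
  [[100,0,0],[0,0,0],0],
])

```text
clock: 13.33
ee_pos: [0.5956, 0.2268, 0.156]
orientation: [[0.0, 0.132, -0.991], [0.0, -0.991, -0.132], [-1.0, -0.0, -0.0]]
contact_force: [-0.4, 0.3, 0.6]
finger_gap: 0.0002
```

Emit:
send_rows([
  [[0,0,12],[0,0,0],0],
  [[0,0,22],[0,0,0],0],
  [[0,0,31],[0,0,0],0],
  [[0,0,38],[0,0,0],0],
  [[0,0,45],[0,0,0],0],
  [[0,0,52],[0,0,0],0],
  [[0,0,59],[0,0,0],0],
  [[2,0,66],[0,0,0],0],
  [[3,0,72],[0,0,0],0],
])

```text
clock: 14.08
ee_pos: [0.5236, 0.2174, 0.1523]
orientation: [[-0.0, 0.132, -0.991], [0.0, -0.991, -0.132], [-1.0, -0.0, 0.0]]
contact_force: [1.0, 0.7, 1.3]
finger_gap: -0.0
```

```bash
cat > ang.py <<'E'
from h import *
s=arm.sense(); print(s["clock"],s["ee_pos"].round(4),s["contact_force"].round(1))
q=optics.grab_frame("wrist"); p=optics.grab_frame("scene"); t=optics.grab_frame("top")
ths=np.arange(-.1,1.8,.05)
for n,f in (("w",q),("s",p),("t",t)):
  for d in optics.silhouettes(f,"clamp"): print(n,"clamp",round(d["conf"],2),d["extent"])
  for c,a in redpx(f):
    e=np.linalg.norm(proj(f,[grip(th) for th in ths])-c,axis=1); i=e.argmin()
    if e[i]<9: print(n,c,a,"theta %.2f err %.1f px"%(ths[i],e[i]))
  for d in optics.silhouettes(f,"stone"):
    r=rect(f,d["pixels"],.038)
    if np.hypot(*(r[0]-[482,154]))<25: print(n,"stone",round(d["conf"],2),r[:3])
E
python3 ang.py
```

```text
14.0833 [0.5236 0.2174 0.1523] [1.  0.7 1.3]
w clamp 0.92 [240.1, 146.9, 271.0, 228.9]
w [255.3, 229.3] 39 theta 1.50 err 1.0 px
w stone 0.82 (array([485.4, 138.3], dtype=float32), [np.float32(73.0), np.float32(125.4)], 97.6)
s clamp 0.49 [312.7, 208.8, 323.8, 233.8]
s stone 0.72 (array([485.3, 134. ], dtype=float32), [np.float32(77.5), np.float32(119.7)], 99.2)
t clamp 0.71 [172.5, 206.7, 225.4, 231.1]
t stone 0.65 (array([480. , 154.5], dtype=float32), [np.float32(63.3), np.float32(157.6)], 97.5)
```

Light contact (about 1–1.8 N is expected for the hinge). I'll carry on along the arc.

Emit:
send_rows([
  [[1,0,7],[0,0,0],0],
  [[3,0,14],[0,0,0],0],
  [[5,0,20],[0,0,0],0],
  [[8,0,27],[0,0,0],0],
  [[11,0,33],[0,0,0],0],
  [[14,0,39],[0,0,0],0],
  [[17,0,45],[0,0,0],0],
  [[21,0,51],[0,0,0],0],
])

```text
clock: 15.2
ee_pos: [0.4733, 0.2108, 0.1314]
orientation: [[0.0, 0.132, -0.991], [0.0, -0.991, -0.132], [-1.0, -0.0, -0.0]]
contact_force: [1.2, -0.5, 0.8]
finger_gap: 0.0006
```

```bash
python3 ang.py
```

```text
15.2 [0.4733 0.2108 0.1314] [ 1.2 -0.5  0.8]
w clamp 0.7 [240.3, 81.5, 270.6, 232.6]
w [254.0, 220.6] 625 theta 1.15 err 1.9 px
w stone 0.85 (array([485.7, 138.5], dtype=float32), [np.float32(64.7), np.float32(126.0)], 97.6)
s clamp 0.69 [311.8, 195.1, 330.2, 233.1]
s clamp 0.19 [155.0, 121.1, 175.0, 142.2]
s [327.3, 199.8] 30 theta 1.15 err 1.4 px
s stone 0.6 (array([484.5, 134.4], dtype=float32), [np.float32(81.9), np.float32(124.3)], 98.9)
t clamp 0.69 [113.1, 216.1, 120.0, 265.4]
t clamp 0.56 [178.5, 198.3, 182.4, 202.4]
t stone 0.86 (array([479.8, 151.7], dtype=float32), [np.float32(63.3), np.float32(152.7)], 97.2)
```

It follows, at about 1.1 rad, with the stone unmoved.

Emit:
send_rows([
  [[4,0,6],[0,0,0],0],
  [[9,0,11],[0,0,0],0],
  [[13,0,16],[0,0,0],0],
  [[18,0,21],[0,0,0],0],
  [[23,0,26],[0,0,0],0],
  [[29,0,30],[0,0,0],0],
  [[34,0,34],[0,0,0],0],
  [[40,0,38],[0,0,0],0],
  [[46,0,42],[0,0,0],0],
  [[52,0,45],[0,0,0],0],
])

```text
clock: 16.48
ee_pos: [0.4287, 0.2047, 0.0788]
orientation: [[-0.0, 0.132, -0.991], [-0.0, -0.991, -0.132], [-1.0, 0.0, 0.0]]
contact_force: [0.4, 0.1, 1.2]
finger_gap: -0.0001
```

Emit:
send_rows([
  [[5,0,2],[0,0,0],0],
  [[10,0,4],[0,0,0],0],
  [[15,0,6],[0,0,0],0],
  [[20,0,7],[0,0,0],0],
  [[25,0,9],[0,0,0],0],
  [[30,0,10],[0,0,0],0],
  [[30,0,10],[0,0,0],0],
])

```text
clock: 17.07
ee_pos: [0.4184, 0.2032, 0.0482]
orientation: [[-0.002, 0.132, -0.991], [-0.0, -0.991, -0.132], [-1.0, 0.0, 0.002]]
contact_force: [-0.2, 0.1, 0.4]
finger_gap: -0.0001
```

```bash
python3 ang.py
```

```text
17.0667 [0.4184 0.2032 0.0482] [-0.2  0.1  0.4]
w clamp 0.89 [234.9, 0.0, 273.2, 239.2]
w [253.6, 213.9] 1213 theta 0.90 err 5.3 px
s clamp 0.55 [313.2, 199.2, 332.0, 232.8]
s clamp 0.39 [194.8, 227.2, 255.8, 288.5]
s [330.1, 200.0] 27 theta 0.00 err 0.6 px
s stone 0.71 (array([483.4, 136.1], dtype=float32), [np.float32(79.2), np.float32(124.4)], 98.1)
t clamp 0.7 [230.1, 105.5, 242.8, 176.8]
t clamp 0.64 [175.6, 198.8, 185.8, 226.8]
t stone 0.91 (array([484. , 140.5], dtype=float32), [np.float32(66.0), np.float32(130.6)], 91.8)
```

Emit:
send_rows([
  [[3,0,0],[0,0,0],0],
  [[6,0,1],[0,0,0],0],
  [[9,0,1],[0,0,0],0],
  [[12,0,1],[0,0,0],0],
  [[14,0,1],[0,0,0],0],
])

```text
clock: 17.93
ee_pos: [0.4178, 0.2033, 0.0348]
orientation: [[-0.001, 0.132, -0.991], [-0.0, -0.991, -0.132], [-1.0, 0.0, 0.001]]
contact_force: [-0.7, 0.4, 0.1]
finger_gap: 0.0002
```

Emit:
send_rows([
  [[1.5,0,0],[0,0,0],0],
  [[3,0,0],[0,0,0],0],
  [[4,0,0],[0,0,0],0],
  [[5,0,0],[0,0,0],0],
  [[5,0,0],[0,0,0],0],
])

```text
clock: 18.35
ee_pos: [0.4183, 0.2033, 0.0303]
orientation: [[-0.0, 0.132, -0.991], [-0.0, -0.991, -0.132], [-1.0, 0.0, 0.0]]
contact_force: [-0.2, -0.5, -0.6]
finger_gap: -0.0001
```

Emit:
send_rows([
  [[1,0,0],[0,0,0],0],
  [[2,0,0],[0,0,0],0],
  [[3,0,0],[0,0,0],0],
  [[4,0,0],[0,0,0],0],
  [[4,0,0],[0,0,0],0],
])

```text
clock: 18.77
ee_pos: [0.4184, 0.2034, 0.0276]
orientation: [[-0.0, 0.132, -0.991], [-0.0, -0.991, -0.132], [-1.0, 0.0, 0.0]]
contact_force: [-5.3, -1.2, 11.7]
finger_gap: 0.0
```

```bash
python3 ang.py
python3 - <<'E'
from h import *
q=optics.grab_frame("wrist"); p=optics.grab_frame("scene")
print(proj(q,[grip(t,151) for t in (0,.1,.2,.3,.5)]).round(0).tolist(),proj(q,[W(-50,103,0),W(-50,-103,0)]).round(0).tolist())
b=cv2.resize(p["img"][160:250,255:345],(400,400),interpolation=cv2.INTER_CUBIC)
cv2.imwrite("pics/g8.png",np.hstack([cv2.resize(q["img"],(400,400)),b])[:,:,::-1])
E
```

```text
18.7667 [0.4184 0.2034 0.0276] [-5.3 -1.2 11.7]
w clamp 0.93 [233.1, 0.0, 276.4, 237.6]
s clamp 0.68 [260.6, 188.2, 337.2, 249.8]
s clamp 0.64 [311.0, 201.2, 330.9, 233.5]
s clamp 0.22 [346.1, 218.7, 403.8, 290.0]
s [329.3, 202.7] 19 theta -0.10 err 0.9 px
s stone 0.92 (array([484. , 137.9], dtype=float32), [np.float32(81.8), np.float32(125.7)], 98.7)
t clamp 0.65 [176.2, 203.4, 182.8, 212.7]
t stone 0.75 (array([481.6, 139.9], dtype=float32), [np.float32(62.4), np.float32(128.1)], 97.3)
[[256.0, 294.0], [256.0, 311.0], [256.0, 328.0], [256.0, 345.0], [256.0, 380.0]] [[183.0, 211.0], [546.0, 210.0]]
```

View pics/g8.png

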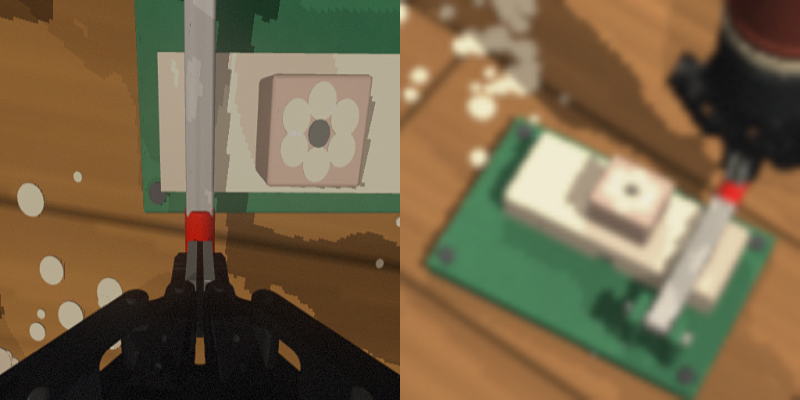

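The steel bar lies across the slab, with the red grip at (200,225) under the fingertips. The 11.7 N rise shows the pad is on the stone. I'll hold briefly, lift straight off, and re-measure.

Emit:
send_rows([
  [[0.5,0,0],[0,0,0],0],
  [[0.5,0,0],[0,0,0],0],
  [[-3,0,0],[0,0,0],0],
  [[-10,0,0],[0,0,0],0],
  [[-30,0,5],[0,0,0],0],
  [[-60,0,20],[0,0,0],0],
  [[-95,0,35],[0,0,0],0],
  [[-130,0,50],[0,0,0],0],
  [[-160,0,60],[0,0,0],0],
  [[-160,0,60],[0,0,0],0],
  [[-160,0,60],[0,0,0],0],
])

```text
clock: 20.23
ee_pos: [0.3602, 0.196, 0.1891]
orientation: [[0.006, 0.133, -0.991], [0.002, -0.991, -0.133], [-1.0, -0.001, -0.006]]
contact_force: [0.2, -0.4, -0.4]
finger_gap: -0.0002
```

```bash
python3 ang.py
python3 - <<'E'
from h import *
for n in ("wrist","top"):
    f=optics.grab_frame(n)
    print(n,"red",redpx(f)[:4],"pred grip 127mm theta 0,.05,.1,.2",proj(f,[grip(t) for t in (0,.05,.1,.2)]).round(1).tolist())
f=optics.grab_frame("top")
for nm in ("rasp_mid","sandblock_mid","mallet_mid"): print(nm,[(round(d["conf"],2),d["extent"]) for d in optics.silhouettes(f,nm)[:1]])
E
```

```text
20.2333 [0.3602 0.196  0.1891] [ 0.2 -0.4 -0.4]
w clamp 0.68 [243.8, 0.1, 267.7, 134.3]
w [255.9, 107.5] 990 theta 0.25 err 0.4 px
w stone 0.85 (array([484.3, 139.4], dtype=float32), [np.float32(62.0), np.float32(127.7)], 97.6)
s clamp 0.74 [313.4, 192.8, 335.3, 231.0]
s [331.2, 198.8] 63 theta 0.05 err 0.2 px
s stone 0.65 (array([484.1, 137.5], dtype=float32), [np.float32(78.5), np.float32(126.8)], 97.2)
t clamp 0.87 [177.6, 198.8, 187.1, 249.9]
t clamp 0.52 [171.4, 206.8, 226.4, 235.4]
t clamp 0.34 [167.1, 189.1, 238.4, 252.1]
t [181.1, 242.4] 95 theta 0.05 err 0.2 px
t stone 0.59 (array([481.7, 140.2], dtype=float32), [np.float32(62.7), np.float32(129.5)], 97.1)
wrist red [([255.0, 103.9], 1020)] pred grip 127mm theta 0,.05,.1,.2 [[255.4, 107.9], [255.4, 108.1], [255.4, 107.8], [255.4, 106.0]]
top red [([181.1, 242.5], 95)] pred grip 127mm theta 0,.05,.1,.2 [[181.7, 242.6], [181.3, 242.4], [180.8, 242.0], [179.9, 241.0]]
rasp_mid [(0.67, [231.5, 103.9, 245.1, 175.3])]
sandblock_mid [(0.66, [369.0, 196.9, 398.4, 219.0])]
mallet_mid [(0.97, [94.4, 186.4, 134.8, 226.7])]
```

Run:
```python
from h import *
ths=np.arange(-.1,.3,.005)
for n,g in (("scene",[331.2,198.8]),("top",[181.1,242.5])):
    f=optics.grab_frame(n); e=np.linalg.norm(proj(f,[grip(t) for t in ths])-g,axis=1)
    print(n,ths[e.argmin()].round(3),e.min().round(2),[ths[e<.8].min().round(2),ths[e<.8].max().round(2)], "top of grip:",ths[np.linalg.norm(proj(f,[np.add(grip(t),[0,0,.005]) for t in ths])-g,axis=1).argmin()].round(3))
```

```text
scene 0.055 0.19 [np.float64(0.02), np.float64(0.1)] top of grip: 0.015
top 0.055 0.22 [np.float64(-0.01), np.float64(0.12)] top of grip: 0.025
```

The angle reads 0.015–0.055 depending on how much of the grip's lit top I allow for. That is too close to 0.05, so I'll press once more, a little firmer.

Emit:
send_rows([
  [[35,0,-20],[0,0,0],0],
  [[70,0,-45],[0,0,0],0],
  [[105,0,-60],[0,0,0],0],
  [[135,0,-60],[0,0,0],0],
  [[150,0,-60],[0,0,0],0],
  [[156,0,-60],[0,0,0],0],
  [[158,0,-60],[0,0,0],0],
  [[159,0,-60],[0,0,0],0],
  [[160,0,-60],[0,0,0],0],
  [[160.5,0,-60],[0,0,0],0],
  [[160.5,0,-60],[0,0,0],0],
])

```text
clock: 22.0
ee_pos: [0.4186, 0.2035, 0.0276]
orientation: [[0.001, 0.133, -0.991], [0.0, -0.991, -0.133], [-1.0, 0.0, -0.001]]
contact_force: [-5.5, -2.0, 7.7]
finger_gap: 0.0001
```

Emit:
send_rows([
  [[0.7,0,0],[0,0,0],0],
  [[1,0,0],[0,0,0],0],
  [[1,0,0],[0,0,0],0],
])

```text
clock: 22.25
ee_pos: [0.4187, 0.2035, 0.0275]
orientation: [[0.0, 0.133, -0.991], [-0.0, -0.991, -0.133], [-1.0, 0.0, -0.0]]
contact_force: [-10.1, -3.2, 17.0]
finger_gap: -0.0002
```

Same height (0.0276 then 0.0275) as the force doubles, so it is a hard stop and the clamp is fully down. I'll lift off, check, and hand in.

Emit:
send_rows([
  [[-3,0,0],[0,0,0],0],
  [[-10,0,0],[0,0,0],0],
  [[-30,0,5],[0,0,0],0],
  [[-60,0,20],[0,0,0],0],
  [[-95,0,35],[0,0,0],0],
  [[-130,0,50],[0,0,0],0],
  [[-160,0,60],[0,0,0],0],
  [[-160,0,60],[0,0,0],0],
  [[-160,0,60],[0,0,0],0],
])

```text
clock: 23.0
ee_pos: [0.3605, 0.1962, 0.1883]
orientation: [[0.007, 0.133, -0.991], [0.002, -0.991, -0.133], [-1.0, -0.001, -0.007]]
contact_force: [-0.5, -0.1, -0.2]
finger_gap: 0.0001
```

```bash
python3 ang.py; python3 -c "
from h import *
print(arm.close_job())"
```

```text
23.0 [0.3605 0.1962 0.1883] [-0.5 -0.1 -0.2]
w clamp 0.6 [244.8, 0.0, 266.3, 132.1]
w clamp 0.57 [212.6, 0.0, 435.7, 136.9]
w [256.0, 108.4] 1000 theta 0.25 err 0.4 px
w stone 0.92 (array([484.9, 139.2], dtype=float32), [np.float32(61.9), np.float32(128.1)], 97.6)
s clamp 0.53 [313.5, 192.5, 337.6, 233.4]
s [331.2, 198.7] 65 theta 0.05 err 0.3 px
s stone 0.65 (array([485.3, 138.2], dtype=float32), [np.float32(80.9), np.float32(127.7)], 96.3)
t clamp 0.68 [173.7, 208.8, 222.6, 232.1]
t clamp 0.64 [175.9, 200.1, 187.4, 250.1]
t [181.2, 242.4] 93 theta 0.05 err 0.1 px
the job is handed in; nothing more can be done
None
```

The stone is seated over the key, the clamp is shut on it, and I handed the job in at about 23 s with the arm clear. `arm.close_job()` gives no verdict, so what follows rests on my own checks.

**What I did:** I gripped the pale stone by its block, after one first closing that passed above the block and caught nothing. I lowered it over the key, whose position I had first read from the top camera at about +5 mm along the plate. The groove went over without any sideways searching. I then swung the clamp down along its arc with shut fingers, pressed it a second time, and lifted away.

**Checks that agreed:**
- **Seating:** the descent stopped with the underside at about 14.7 mm; the plate top is at 14 mm and the key top at 23 mm.
- **Position:** before clamping, the slab centre was about 3 mm from the seat centre front to back and 6 mm along the plate. Its long axis was at 97.6°, against 97.7° for the plate.
- **Clamp:** at 8 N and again at 17 N it stopped at the same height within 0.1 mm, a hard stop on the stone.
- **Tools:** the rasp and sanding block read as they did at the start. The mallet's outline came back shorter, so I can't confirm it by camera, but the arm never went near it.

**Checks that disagreed:**
- **Clamp angle:** the scene and top cameras read about 0.05 rad, right at the limit. Allowing for the grip's lit upper side brings that to about 0.02. The wrist view read 0.25, but it barely changes with angle there, so I relied on the hard stop.
- **Fingertips:** they stood about 30 mm behind the TCP instead of 11 mm ahead. That caused the first missed grasp, and I corrected for it from the pictures.
- **Stone length:** after clamping, the stone's outline measured about 128 mm because the clamp covers one end.

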